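# Stack two stack-nest parts crates over a stored hose adapter

## Task

The blue parts crate is nested inside the grey one. Lift it out, put the small chromed hose adapter into the grey crate, then turn the blue crate half a turn relative to the grey one (their yellow-marked ends at opposite ends) and set it level on the grey crate so that it stands stacked on the rim lugs, inside the rim, and covers the adapter. Leave the brass tee, the white jar and the pressure gauge where they are.

Things in the scene. Friction and masses are not known exactly. Their poses are not given: they have to be found in the camera images.
- lower_crate: Loose grey plastic stack-nest crate, open at the top: 130 (its x) x 66 (y) x 60 mm high, 3 mm walls, 0.15-0.3 kg. Origin: centre of its underside, at first on a thin (2 mm) towel on the bench; z up, +x to its yellow-marked end. Upper part (collar, 30-60 mm up): 130 x 66 outside, 124 x 60 inside. Lower part (tub, 0-30 mm up): 119 x 55 outside.
- lower_lugs (a point): On the grey crate's axis, level with the tops of its 4 rim lugs, 52 mm above its underside, 8 mm below its rim. Axes as the crate. Lugs stick in from the long sides to y = +-22.5 mm at x = +45 and -25 mm, 12 mm wide. A crate turned half a turn rests its underside at this point (2.5 mm side play inside the rim); turned the same way it slips past to 33 mm.
- lower_floor (a point): Centre of the grey crate's inner floor, 3 mm above its underside. Inside, the tub is 113 x 49 mm, narrowed to y = +-16 mm at x = +45 and -25 mm (10.5 mm to either side in x) by the notches under the lugs; a ledge 33 mm up leaves 108 x 45 mm open.
- upper_center (a point): Centre of the blue crate, 30 mm above its underside and 30 mm below its rim; shape, size and axes as the grey one (+x to its yellow-marked end), 0.1-0.2 kg, loose. Starts nested in the grey crate, the same way round, its underside 33 mm above the grey one's; its flat collar, 66 mm across the long sides, stands free above the grey rim by 33 mm.
- adapter_center (a point): Centre of the small chromed hose adapter, 18 x 20 x 40 mm high, standing upright on the bench, z up, 50 g; the point is 20 mm above its foot.
- tee_center (a point): Centre of a brass tee fitting lying on the bench, 44 x 62 x 19 mm; to be left alone.
- white_jar_center (a point): Centre of a white jar with a black lid, 45 mm across, 55 mm high; to be left alone.
- gauge_center (a point): Centre of a round pressure gauge with a brass stem lying on its back, 81 x 52 x 27 mm; to be left alone.
There are look-alikes about, which are no part of the job. There is more than one size of the part that bears adapter_center; the job needs the smallest.

How it is judged:
At the end, for the whole second after the job is handed in: Grey crate upright on the bench; blue crate on its lugs, turned half a turn: underside 48 to 56.5 mm above the grey one's, centred within 6 mm, level within 0.05 rad, long sides parallel within 0.12 rad; the adapter inside the grey crate under it (angle between each of lower_crate, upper_center's own z axis and vertical below 0.05 rad and height (world z) of lower_crate between -0.004 and 0.008 m and z of upper_center in the frame of lower_crate between 0.078 and 0.0865 m and x of upper_center in the frame of lower_crate between -0.006 and 0.006 m and y of upper_center in the frame of lower_crate between -0.006 and 0.006 m and angle between the x axis of upper_center and the x axis of lower_crate, either way round below 0.12 rad and x of adapter_center in the frame of lower_crate between -0.058 and 0.058 m and y of adapter_center in the frame of lower_crate between -0.028 and 0.028 m and z of adapter_center in the frame of lower_crate between 0.004 and 0.05 m); the robot touches nothing.
It fails at once if the brass tee is moved by more than 30 mm (distance of tee_center from where it was at the start of the episode above 0.03 m).
It fails at once if the white jar is moved by more than 30 mm (distance of white_jar_center from where it was at the start of the episode above 0.03 m).
It fails at once if the pressure gauge is moved by more than 30 mm (distance of gauge_center from where it was at the start of the episode above 0.03 m).
It also fails if it takes over 72 s, if anything falls off the work surface, if the arm or the gripper's body presses on something with over 40 N, if the wrist force passes 120 N, or if a joint passes its speed limit or range.

## Robot

A 7-joint arm with a two-finger parallel gripper is mounted at the origin on a cart in front of the work surface, level with it; the furniture and walls round the work are solid. World frame = base frame: x ahead of the robot, y to its left, z up, the work surface at z = 0. Lengths are in m, angles in rad, forces in N, time in s.
With the tool pointing down it reaches from about 0.4 to 0.875 m from the base axis. Payload 19.3 kg.
Tool frame: the origin (TCP) lies midway between the tips of the shut fingers; the grasp point (between the pads) lies 19 mm behind it; z points along the fingers, y is the line along which they close (so a half turn about z gives the same grasp; the last joint's range is limited). The gripper opens to 85 mm and grips with 20 to 120 N. Pads are 22 mm wide; open, the fingers measure 114 mm over their backs; the gripper's body (76 mm by 85 mm) begins 54 mm behind the grasp point. The pads swing forward as they close: fully open they stand 13 mm farther back than shut.
Start: joints at [-1.318, 0.521, -0.036, 1.599, 0.021, 1.021, -0.113], TCP at [0.198, 0.593, 0.231] pointing down, gripper open.
Joint ranges: [-2.91, 2.91], [-0.3, 2.13], [-1.5, 1.42], [0.17, 2.43], [-1.26, 4.41], [0.16, 1.93], [-2.52, 2.52]. Speed limits (rad/s): [1.89, 1.89, 2.39, 2.39, 3.01, 3.01, 3.01].

## Interface

Orientations are given as [roll, pitch, yaw] about the fixed x, y, z axes, in that order (R = Rz(yaw) Ry(pitch) Rx(roll)).
In Python, from workcell import telemetry, grab_frame, calibration, bot, outline_of, landmark_of gives the robot as it stands. The module is installed in compiled form; this text tells all that it offers.
- The arm moves only by the shell command python3 -m inch 'ROWS' [FORCE]. ROWS is JSON, a list of rows, each a list of 7 numbers: the shift along the tool's x, y, z in m, then the turn, a rotation vector about the tool's x, y, z in rad, then the closure, from 0 (fully open) to 1 (shut). A call has 1 to 5 rows; each row shifts and turns the commanded pose from where the row before left it, along the tool's axes as they then stand; what a row does not reach is not made up. A row lasts 1/10 s, in which the tool goes at most 50 mm and 8.59 degrees, less where a joint would pass 70% of its speed; a pose out of reach is approached as far as the arm can. A call is refused whole if a number of a shift passes 0.05 or a number of a turn 0.15, either way. A call with a gripper value outside its range is refused whole. The fingers move at their own pace and stop on an object; FORCE is the grip in N (left out, the last holds). Time passes only in rows, so rows that do not move let the fingers close. It gives the time, the measured TCP pose, the force, the opening and the grip force at its end, in the units of the state.
- telemetry.observe(): the state, without advancing time (a new reading comes with each control period).
- grab_frame(name): name is "scene" or "top"; returns the picture (420x560x3 uint8, red, green, blue); there is no depth.
- calibration(name): a dict with "fovy" (degrees; the focal length in pixels is half the picture's height over the tangent of half this angle, whatever the lens; pixels are square), "cx", "cy" (the principal point, pixels), "pose" (4x4, takes a point from camera to world coordinates). Camera axes: x right, y down, z forward; pixel columns grow to the right and rows downward; lengths in m; the calibration is good to about 2 mm. A picture is of the moment at which its call begins. calibration takes no time and is no camera call.
- bot.job_done(): hands the job in; it is judged then, once.
Trained networks look in the newest picture that a camera, given by its name, has taken for a name from the list of things; names that differ only in an ending like _2 or _b are one class to them, and where a whole thing is asked for, a point or a joint stands for the part that bears it (a point fixed in the world has none). Each returns a list of dicts, best first, with "score" (0 to 1); they miss things now and then, are a little off and sometimes report something else, mostly with a low value. They report only what shows in the picture. A call takes as long as a camera call. They do not tell look-alikes from the thing itself.
- outline_of(label, camera): "region" (420x560 bool, what is visible of it) and "rect" ([left, top, right, bottom] in pixels, round what is visible of it).
- landmark_of(label, camera): "xy" ([column, row] in pixels: a listed point, or the origin of a listed thing).
The state is a dict: "clock": time; "qpos": joint angles; "qd": joint speeds; "joint_efforts": joint torques, N m; "position": TCP position; "tool_rot": TCP orientation; "force": force on the tool from outside, world axes, zero at the start; "moment": the same for the moment, N m; "grip_width": finger opening in m; "finger_force": force on a finger pad.
Only numpy, scipy, OpenCV 4.12 (cv2) and the standard library are available. Lean on these libraries where they do the work, as an engineer would, in place of code of your own. Each camera call takes 0.05 s, during which the arm holds its last target. There are 200 camera calls.

## Working session

There is one attempt and no reset: what is moved stays moved. The work goes in short steps, Python scripts to look and compute and a shell command to move; the robot and the scene stay as the last step left them, time stands still between calls to the robot, and variables do not carry over. Pictures are saved under pics/ and viewed, at most 10 in all, crops included, and the job is handed in when it is done.

```bash
mkdir -p pics; cat > h.py <<'E'
import numpy as np,cv2
from workcell import telemetry, grab_frame, calibration, bot, outline_of, landmark_of
def K(n):
    c=calibration(n); f=210/np.tan(np.radians(c["fovy"])/2); return c,f
def at_z(n,xy,z):
    c,f=K(n); P=np.array(c["pose"]); d=P[:3,:3]@np.array([(xy[0]-c["cx"])/f,(xy[1]-c["cy"])/f,1]); o=P[:3,3]
    return o+d*(z-o[2])/d[2]
def proj(n,p):
    c,f=K(n); P=np.array(c["pose"]); q=P[:3,:3].T@(np.array(p)-P[:3,3]); return [c["cx"]+f*q[0]/q[2],c["cy"]+f*q[1]/q[2]]
def st():
    s=telemetry.observe(); print({k:np.round(s[k],3).tolist() for k in("clock","position","tool_rot","force","grip_width","finger_force","qpos")})
E
python3 - <<'E'
from h import *
st()
ims=[grab_frame(n) for n in("scene","top")]
for n,i in zip(("scene","top"),ims):
    cv2.imwrite(f"pics/{n}0.png",i[:,:,::-1])
    print(n,np.round(calibration(n)["pose"],3).tolist(),calibration(n)["fovy"])
    for l,z in(("upper_center",.065),("lower_crate",.002),("lower_lugs",.054),("adapter_center",.02),("tee_center",.01),("white_jar_center",.027),("gauge_center",.013)):
        for d in landmark_of(l,n)[:4]: print(l,round(d["score"],2),np.round(d["xy"]),np.round(at_z(n,d["xy"],z),3))
E
```

```text
{'clock': 0.0, 'position': [0.198, 0.592, 0.231], 'tool_rot': [-3.14, 0.0, 2.819], 'force': [0.089, 0.578, 0.459], 'grip_width': 0.085, 'finger_force': 0.0, 'qpos': [-1.318, 0.522, -0.036, 1.6, 0.021, 1.021, -0.113]}
scene [[-0.777, -0.445, 0.445, 0.15], [-0.63, 0.557, -0.542, 0.322], [-0.007, -0.701, -0.713, 0.697], [0.0, 0.0, 0.0, 1.0]] 43.51172890003777
upper_center 0.75 [290. 298.] [ 0.435 -0.026  0.065]
lower_crate 0.91 [295. 320.] [ 0.43  -0.033  0.002]
adapter_center 0.85 [330. 215.] [ 0.512 -0.237  0.02 ]
adapter_center 0.65 [314. 166.] [ 0.615 -0.326  0.02 ]
adapter_center 0.45 [322. 191.] [ 0.562 -0.278  0.02 ]
tee_center 0.53 [269. 194.] [ 0.641 -0.218  0.01 ]
tee_center 0.35 [292. 319.] [ 0.432 -0.028  0.01 ]
white_jar_center 0.71 [378. 238.] [ 0.411 -0.236  0.027]
gauge_center 0.69 [234. 218.] [ 0.646 -0.127  0.013]
top [[0.027, -0.989, 0.145, 0.433], [-1.0, -0.027, 0.006, -0.151], [-0.002, -0.145, -0.989, 0.955], [0.0, 0.0, 0.0, 1.0]] 44.873727175939194
upper_center 0.7 [202. 281.] [ 0.436 -0.028  0.065]
adapter_center 0.58 [360. 192.] [ 0.61  -0.309  0.02 ]
adapter_center 0.44 [343. 220.] [ 0.556 -0.278  0.02 ]
adapter_center 0.42 [319. 248.] [ 0.502 -0.234  0.02 ]
white_jar_center 0.92 [319. 302.] [ 0.404 -0.235  0.027]
gauge_center 0.88 [258. 172.] [ 0.644 -0.116  0.013]
```

View pictures.

View pics/scene0.png

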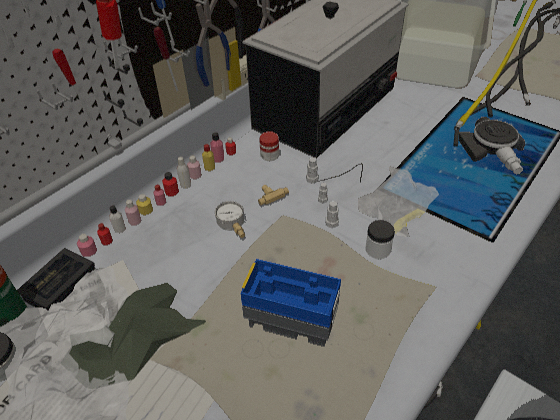

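View pics/top0.png

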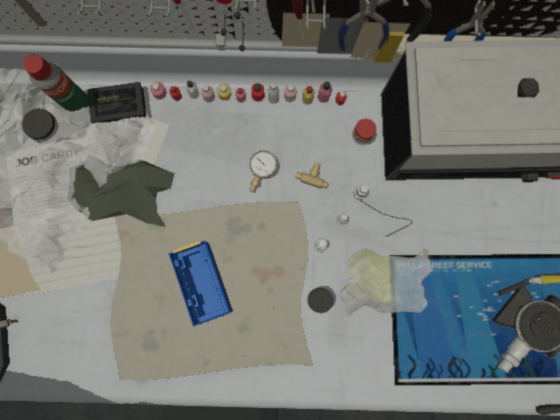

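The top view shows the blue crate at about (202,283) with its yellow end up (+x). Three chromed adapters stand at (362,191), (343,218) and (321,244), and the middle one looks smallest. The tee is at (313,177), the gauge at (263,165) and the jar at (321,299).

```bash
cat >> h.py <<'E'
def rimfit(label,z,n="top"):
    for d in outline_of(label,n)[:2]:
        c,_=cv2.findContours(d["region"].astype(np.uint8),cv2.RETR_EXTERNAL,cv2.CHAIN_APPROX_NONE)
        c=max(c,key=len)[:,0]; w=np.array([at_z(n,p,z)[:2] for p in c]); r=cv2.minAreaRect((w*1000).astype(np.float32))
        b=cv2.boxPoints(r); e=max([(b[1]-b[0]),(b[2]-b[1])],key=np.linalg.norm)
        print(label,round(d["score"],2),"c",np.round(r[0],1),"size",np.round(r[1],1),"yaw",round(np.arctan2(e[1],e[0]),3),d["rect"])
E
python3 - <<'E'
from h import *
im=[grab_frame("top"),grab_frame("scene")]
rimfit("upper_center",.095)
i=im[0][:,:,:].astype(int)
def fit(mask,z):
    ys,xs=np.nonzero(mask); w=np.array([at_z("top",(x,y),z)[:2] for x,y in zip(xs,ys)]); r=cv2.minAreaRect((w*1000).astype(np.float32)); b=cv2.boxPoints(r); e=max([(b[1]-b[0]),(b[2]-b[1])],key=np.linalg.norm)
    print(np.round(r[0],1),np.round(r[1],1),np.arctan2(e[1],e[0]),b.round())
m=np.zeros(i.shape[:2],bool); m[225:335,155:245]=True
bl=(i[:,:,2]-i[:,:,0]>35)|((i[:,:,0]>150)&(i[:,:,2]<90))
fit(bl&m,.095)
for n in("top","scene"):
    for d in outline_of("adapter_center",n): print(n,round(d["score"],2),d["rect"],d["region"].sum())
a=cv2.resize(im[1][150:250,240:400],None,fx=4,fy=4,interpolation=3);b=cv2.resize(im[0][225:335,150:250],None,fx=4,fy=4,interpolation=3)
cv2.imwrite("pics/cr.png",np.hstack([a[:400,120:],b[:400]])[:,:,::-1]) 
E
```

```text
upper_center 0.7 c [433.6 -27.6] size [132.   69.3] yaw 0.378 [169.3, 238.5, 233.2, 325.3]Traceback (most recent call last):
  File "<stdin>", line 10, in <module>
  File "<stdin>", line 6, in fit
  File "h.py", line 6, in at_z
    c,f=K(n); P=np.array(c["pose"]); d=P[:3,:3]@np.array([(xy[0]-c["cx"])/f,(xy[1]-c["cy"])/f,1]); o=P[:3,3]
        ~^^^
  File "h.py", line 4, in K
    c=calibration(n); f=210/np.tan(np.radians(c["fovy"])/2); return c,f
ValueError: time passes only in moves, steps and waits
```

```bash
sed -i 's/^def K(n):/import functools\n@functools.lru_cache\ndef K(n):/' h.py
python3 - <<'E'
from h import *
im=[grab_frame("top"),grab_frame("scene")]
for n in("top","scene"):
    for d in outline_of("adapter_center",n): print(n,round(d["score"],2),d["rect"],d["region"].sum())
# hypothesised crate rims overlay
def rect(c,yaw,z,L=.130,W=.066):
    u=np.array([np.cos(yaw),np.sin(yaw)]);v=np.array([-u[1],u[0]])
    return [np.array([*(c+sx*L/2*u+sy*W/2*v),z]) for sx,sy in((1,1),(1,-1),(-1,-1),(-1,1))]
out=[]
for n,k in(("scene",1),("top",0)):
    o=cv2.resize(im[k],None,fx=4,fy=4,interpolation=3)
    for z in(.095,.062):
        p=(np.array([proj(n,q) for q in rect(np.array([.4335,-.0275]),.378,z)])*4+1.5)
        cv2.polylines(o,[p.astype(int)],True,(255,0,0),1)
    out.append(o)
a=out[0][4*255:4*350,4*235:4*350][:,:400];b=out[1][4*230:4*330,4*155:4*245]
c=cv2.resize(im[1][160:235,285:360],None,fx=3,fy=3,interpolation=3)
h=max(a.shape[0],b.shape[0],c.shape[0]);pad=lambda x:np.vstack([x,np.zeros((h-len(x),x.shape[1],3),np.uint8)])
a=out[0][4*255:4*350,4*238:4*345]
r=np.hstack([cv2.resize(a,None,fx=.7,fy=.7),cv2.resize(b,None,fx=.665,fy=.665,dsize=None)[:266]])
x=np.hstack([r,np.zeros((266,800-r.shape[1],3),np.uint8)]) if r.shape[1]<=800 else r[:,:800]
y=np.zeros((300,800,3),np.uint8); y[:225,:225]=c
cv2.imwrite("pics/cr.png",np.vstack([x,y])[:,:,::-1])
E
```

```text
top 0.62 [353.2, 185.1, 367.7, 201.7] 153
top 0.49 [312.5, 242.7, 326.0, 254.2] 142
scene 0.74 [325.7, 197.4, 341.9, 227.4] 293
scene 0.67 [307.0, 155.6, 318.4, 184.6] 242
scene 0.49 [317.9, 180.9, 329.4, 204.6] 169Traceback (most recent call last):
  File "<stdin>", line 20, in <module>
cv2.error: OpenCV(4.12.0) :-1: error: (-5:Bad argument) in function 'resize'
> Overload resolution failed:
>  - argument for resize() given by name ('dsize') and position (2)
>  - argument for resize() given by name ('dsize') and position (2)
```

```bash
cat >> h.py <<'E'
def to(x,y,z,yaw):
    from scipy.spatial.transform import Rotation as R
    s=telemetry.observe(); r=R.from_euler("xyz",s["tool_rot"]); p=np.array(s["position"])
    g=R.from_euler("xyz",[np.pi,0,yaw]); d=np.array([x,y,z])-p
    print("shift(now axes)",np.round(r.inv().apply(d)*1000,1),"shift(target axes)",np.round(g.inv().apply(d)*1000,1),"turn",np.round((r.inv()*g).as_rotvec(),3)); st()
E
A='[-0.0415,-0.0246,0,0,0,0,0]'
python3 -m inch '[[-0.0415,-0.0246,0,0,0,0,0],[-0.0415,-0.0246,0,0,0,0,0],[-0.0415,-0.0246,0,0,0,0,0],[-0.0415,-0.0246,0,0,0,0,0]]'
python3 -m inch '[[-0.0415,-0.0246,0,0,0,0,0],[-0.0415,-0.0246,0,0,0,0,0],[-0.0415,-0.0246,0,0,0,0,0],[-0.0415,-0.0246,0,0,0,0,0]]'
python3 -m inch '[[-0.0127,-0.045,0,0,0,0,0],[-0.0127,-0.045,0,0,0,0,0],[-0.0127,-0.045,0,0,0,0,0],[-0.0127,-0.045,0,0,0,0,0]]'
python3 -m inch '[[-0.0127,-0.045,0,0,0,0,0],[-0.0127,-0.045,0,0,0,0,0],[-0.0127,-0.045,0,0,0,0,0]]'
python3 -m inch '[[0,0,0,0,0,0.14,0],[0,0,0,0,0,0.14,0],[0,0,0,0,0,0.14,0],[0,0,0,0,0,0.14,0],[0,0,0,0,0,0.14,0]]'
python3 -m inch '[[0,0,0,0,0,0.14,0],[0,0,0,0,0,0.14,0],[0,0,0,0,0,0.14,0],[0,0,0,0,0,0.14,0],[0,0,0,0,0,0.14,0]]'
python3 -m inch '[[0,0,0,0,0,0.14,0],[0,0,0,0,0,0.14,0],[0,0,0,0,0,0.14,0],[0,0,0,0,0,0.14,0],[0,0,0,0,0,0.14,0]]'
python3 -c "
from h import *
to(.4345,-.027,.13,.378)"
```

```text
clock: 1.55
position: [0.3255, 0.4452, 0.2314]
tool_rot: [3.141, 0.0, 2.819]
force: [0.5, 1.1, -0.2]
grip_width: 0.0858
finger_force: 0.0
clock: 1.95
position: [0.4518, 0.2991, 0.2316]
tool_rot: [3.141, 0.0, 2.819]
force: [1.4, 1.5, 0.4]
grip_width: 0.0853
finger_force: 0.0
clock: 2.35
position: [0.4414, 0.1121, 0.2315]
tool_rot: [3.141, 0.0, 2.819]
force: [1.4, -0.4, 0.2]
grip_width: 0.0854
finger_force: 0.0
clock: 2.65
position: [0.4347, -0.0279, 0.2316]
tool_rot: [3.141, 0.001, 2.819]
force: [1.3, 0.0, 0.2]
grip_width: 0.0853
finger_force: 0.0
clock: 3.15
position: [0.4351, -0.0262, 0.2314]
tool_rot: [3.141, 0.0, 2.113]
force: [-1.1, 0.2, -1.3]
grip_width: 0.085
finger_force: 0.0
clock: 3.65
position: [0.4351, -0.0262, 0.2315]
tool_rot: [3.141, -0.0, 1.413]
force: [0.9, 0.7, 0.6]
grip_width: 0.0853
finger_force: 0.0
clock: 4.15
position: [0.4351, -0.0261, 0.2314]
tool_rot: [3.141, -0.0, 0.713]
force: [-0.2, 0.5, 0.5]
grip_width: 0.0852
finger_force: 0.0
shift(now axes) [ -1.1   0.2 101.4] shift(target axes) [ -0.9   0.6 101.4] turn [ 0.    -0.     0.335]
{'clock': 4.15, 'position': [0.435, -0.026, 0.231], 'tool_rot': [3.141, -0.0, 0.713], 'force': [-0.236, 0.526, 0.453], 'grip_width': 0.085, 'finger_force': 0.0, 'qpos': [-0.557, 0.251, 0.578, 2.093, -0.183, 0.845, -0.729]}
```

```bash
python3 -m inch '[[0,0,0.04,0,0,0.112,0],[0,0,0.04,0,0,0.112,0],[0,0,0.03,0,0,0.111,0],[0,0,0.03,0,0,0,0],[0,0,0.015,0,0,0,0]]'
python3 -m inch '[[0,0,0.015,0,0,0,0],[0,0,0,0,0,0,0.1],[0,0,0,0,0,0,0.3],[0,0,0,0,0,0,0.6],[0,0,0,0,0,0,0.6]]' 40
python3 -m inch '[[0,0,0,0,0,0,1],[0,0,0,0,0,0,1],[0,0,0,0,0,0,1]]' 40
python3 -c "
from h import *
st(); cv2.imwrite('pics/g1.png',cv2.resize(grab_frame('scene')[200:380,180:420],None,fx=3,fy=3)[:,:,::-1])"
```

```text
clock: 4.65
position: [0.4342, -0.0262, 0.0743]
tool_rot: [-3.141, 0.002, 0.384]
force: [0.5, -0.7, 0.4]
grip_width: 0.0856
finger_force: 0.0
clock: 5.15
position: [0.4355, -0.026, 0.062]
tool_rot: [3.141, -0.001, 0.384]
force: [-0.5, 0.9, -1.5]
grip_width: 0.0653
finger_force: 44.7
clock: 5.45
position: [0.4354, -0.026, 0.0617]
tool_rot: [-3.142, -0.001, 0.384]
force: [-1.7, 1.4, 8.9]
grip_width: 0.0657
finger_force: 45.9
{'clock': 5.45, 'position': [0.435, -0.026, 0.062], 'tool_rot': [-3.142, -0.001, 0.384], 'force': [-1.668, 1.444, 8.917], 'grip_width': 0.066, 'finger_force': 45.877, 'qpos': [-0.38, 0.577, 0.399, 2.226, -0.536, 0.429, -0.732]}
```

View pics/g1.png

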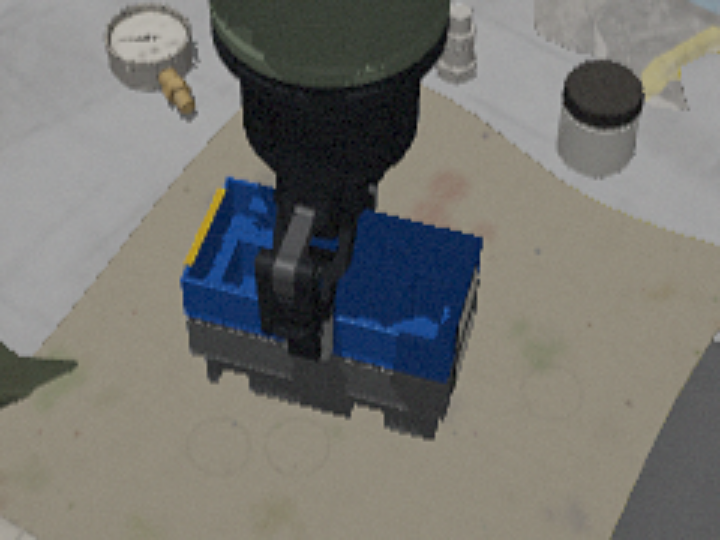

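The blue collar is gripped at (290,270), but the fingertips (310,355) reach slightly below the grey rim. I'll open, raise and regrip.

```bash
python3 -m inch '[[0,0,0,0,0,0,0],[0,0,0,0,0,0,0],[0,0,-0.009,0,0,0,0],[0,0,0,0,0,0,0.6],[0,0,0,0,0,0,1]]' 40
python3 -m inch '[[0,0,0,0,0,0,1],[0,0,0,0,0,0,1],[0,0,0,0,0,0,1]]' 40
python3 -m inch '[[0,0,-0.01,0,0,0,1],[0,0,-0.02,0,0,0,1],[0,0,-0.02,0,0,0,1],[0,0,-0.02,0,0,0,1],[0,0,-0.02,0,0,0,1]]' 40
python3 -c "
from h import *
st(); cv2.imwrite('pics/g2.png',cv2.resize(grab_frame('scene')[200:380,180:420],None,fx=2.5,fy=2.5)[:,:,::-1])"
```

```text
clock: 6.0
position: [0.4354, -0.0261, 0.0709]
tool_rot: [-3.142, -0.001, 0.384]
force: [-4.6, 0.4, 26.4]
grip_width: 0.0653
finger_force: 37.0
clock: 6.3
position: [0.4354, -0.0261, 0.071]
tool_rot: [-3.141, -0.001, 0.384]
force: [-3.8, 0.8, 23.7]
grip_width: 0.0653
finger_force: 38.1
clock: 6.8
position: [0.4348, -0.0263, 0.1613]
tool_rot: [3.142, 0.0, 0.384]
force: [0.6, 0.4, -0.5]
grip_width: 0.065
finger_force: 47.5
{'clock': 6.8, 'position': [0.435, -0.026, 0.161], 'tool_rot': [3.142, 0.0, 0.384], 'force': [0.63, 0.403, -0.545], 'grip_width': 0.065, 'finger_force': 47.462, 'qpos': [-0.553, 0.395, 0.608, 2.169, -0.359, 0.676, -0.885]}
```

View pics/g2.png

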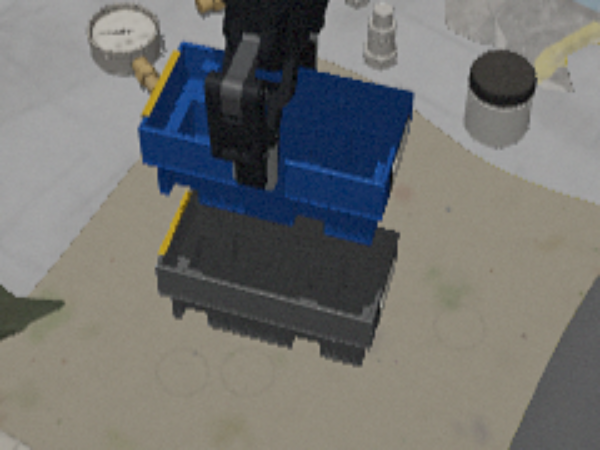

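The blue crate is out and the grey one stayed on the towel at (278,280 in the crop). I'll turn it half a turn and move it left.

```bash
python3 -m inch '[[0,0,0,0,0,-0.14,1],[0,0,0,0,0,-0.14,1],[0,0,0,0,0,-0.14,1],[0,0,0,0,0,-0.14,1],[0,0,0,0,0,-0.14,1]]' |grep -E "pos|rot|width"
python3 -m inch '[[0,0,0,0,0,-0.14,1],[0,0,0,0,0,-0.14,1],[0,0,0,0,0,-0.14,1],[0,0,0,0,0,-0.14,1],[0,0,0,0,0,-0.14,1]]' |grep -E "pos|rot|width"
python3 -m inch '[[0,0,0,0,0,-0.14,1],[0,0,0,0,0,-0.14,1],[0,0,0,0,0,-0.14,1],[0,0,0,0,0,-0.14,1],[0,0,0,0,0,-0.14,1]]' |grep -E "pos|rot|width"
python3 -m inch '[[0,0,0,0,0,-0.14,1],[0,0,0,0,0,-0.14,1],[0,0,0,0,0,-0.14,1],[0,0,0,0,0,-0.14,1],[0,0,0,0,0,-0.14,1]]' |grep -E "pos|rot|width"
python3 -m inch '[[0,0,0,0,0,-0.14,1],[0,0,0,0,0,-0.14,1],[0,0,0,0,0,-0.062,1],[0,0,0,0,0,0,1]]' |grep -E "pos|rot|width"
python3 -c "
from h import *
to(.437,.095,.06,.384+np.pi)"
```

```text
position: [0.4349, -0.0262, 0.1603]
tool_rot: [-3.142, 0.0, 1.09]
grip_width: 0.0653
position: [0.4349, -0.0262, 0.1603]
tool_rot: [-3.141, 0.0, 1.789]
grip_width: 0.0651
position: [0.4349, -0.0262, 0.1603]
tool_rot: [-3.141, -0.0, 2.489]
grip_width: 0.0651
position: [0.4349, -0.0263, 0.1603]
tool_rot: [-3.141, -0.0, -3.094]
grip_width: 0.0649
position: [0.4349, -0.0264, 0.1602]
tool_rot: [3.142, -0.0, -2.757]
grip_width: 0.0654
shift(now axes) [-47.5 111.7 100.2] shift(target axes) [-47.4 111.7 100.2] turn [ 0.    -0.     0.001]
{'clock': 9.25, 'position': [0.435, -0.026, 0.16], 'tool_rot': [3.142, -0.0, -2.757], 'force': [0.495, 0.151, -1.316], 'grip_width': 0.065, 'finger_force': 47.577, 'qpos': [0.091, 0.339, -0.203, 2.139, 0.108, 0.672, 1.77]}
```

```bash
python3 -m inch '[[-0.0158,0.0372,0,0,0,0,1],[-0.0158,0.0372,0,0,0,0,1],[-0.0158,0.0372,0,0,0,0,1],[0,0,0.04,0,0,0,1],[0,0,0.04,0,0,0,1]]' |grep -E "pos|rot|force"
python3 -m inch '[[0,0,0.02,0,0,0,1],[0,0,0.012,0,0,0,1],[0,0,0.004,0,0,0,1],[0,0,0.003,0,0,0,1],[0,0,0,0,0,0,1]]' |grep -E "pos|rot|force"
python3 -c "
from h import *
grab_frame('top');rimfit('lower_crate',.062); rimfit('lower_lugs',.062)
for d in landmark_of('lower_crate','top')+landmark_of('lower_crate','scene'): print(d)
"
```

```text
position: [0.4378, 0.0964, 0.08]
tool_rot: [-3.141, 0.003, -2.758]
force: [1.4, -1.4, -2.5]
finger_force: 47.6
position: [0.4376, 0.0951, 0.0419]
tool_rot: [-3.141, 0.001, -2.758]
force: [-0.8, 0.8, -1.3]
finger_force: 47.5
lower_crate 0.95 c [434.6 -27.5] size [133.3  68.9] yaw 0.388 [172.1, 242.5, 231.9, 322.4]
lower_lugs 0.97 c [433.  -27.6] size [132.4  68.2] yaw 0.375 [175.6, 241.9, 234.7, 325.0]
{'xy': [204.8, 283.4], 'score': 0.9}
{'xy': [290.5, 319.7], 'score': 0.84}
```

```bash
python3 -m inch '[[0,0,0.002,0,0,0,1],[0,0,0.002,0,0,0,1]]' |grep -E "pos|rot|force"
python3 -m inch '[[0,0,0.002,0,0,0,1],[0,0,0,0,0,0,1]]' |grep -E "pos|rot|force"
```

```text
position: [0.4375, 0.0951, 0.0378]
tool_rot: [-3.141, 0.001, -2.758]
force: [-0.2, 0.6, 31.8]
finger_force: 51.8
position: [0.4381, 0.0954, 0.0366]
tool_rot: [-3.141, 0.002, -2.757]
force: [-6.7, -2.0, 41.8]
finger_force: 55.4
```

```bash
python3 -m inch '[[0,0,-0.001,0,0,0,0],[0,0,0,0,0,0,0],[0,0,0,0,0,0,0],[0,0,-0.02,0,0,0,0],[0,0,-0.04,0,0,0,0]]' |grep -E "pos|rot|force|width"
python3 -m inch '[[0,0,-0.04,0,0,0.14,0],[0,0,-0.04,0,0,0.14,0],[0,0,0,0,0,0.14,0.4],[0,0,0,0,0,0.14,0.4],[0,0,0,0,0,0.14,0.4]]' |grep -E "pos|rot|force|width"
python3 -m inch '[[0,0,0,0,0,0.14,0.4],[0,0,0,0,0,0.14,0.4],[0,0,0,0,0,0.14,0.4],[0,0,0,0,0,0.14,0.4],[0,0,0,0,0,0.14,0.4]]' |grep -E "pos|rot|force|width"
python3 -m inch '[[0,0,0,0,0,0.14,0.4],[0,0,0,0,0,0.037,0.4],[-0.0434,-0.0032,0,0,0,0,0.4],[-0.0434,-0.0032,0,0,0,0,0.4],[-0.0434,-0.0032,0,0,0,0,0.4]]' |grep -E "pos|rot|force|width"
python3 -m inch '[[-0.0434,-0.0032,0,0,0,0,0.4],[-0.0434,-0.0032,0,0,0,0,0.4],[-0.0434,-0.0032,0,0,0,0,0.4],[-0.0434,-0.0032,0,0,0,0,0.4]]' |grep -E "pos|rot|force|width"
python3 - <<'E'
from h import *
for n in("top","scene"):
    cv2.imwrite(f"pics/a_{n}.png",grab_frame(n)[:,:,::-1])
    for d in landmark_of("adapter_center",n): print(n,round(d["score"],2),np.round(at_z(n,d["xy"],.02),4))
rimfit("upper_center",.062);
for l,z in(("upper_center",.032),("lower_crate",.002),("lower_lugs",.054)):
  for n in("top","scene"):
    for d in landmark_of(l,n): print(l,n,round(d["score"],2),np.round(at_z(n,d["xy"],z),4))
rimfit("lower_crate",.062)
to(.558,-.278,.02,1.955)
E
```

```text
position: [0.4357, 0.0948, 0.0951]
tool_rot: [3.141, -0.005, -2.757]
force: [1.1, -1.7, 0.6]
grip_width: 0.0854
finger_force: 0.0
position: [0.4372, 0.095, 0.1765]
tool_rot: [3.141, 0.0, 2.82]
force: [-1.1, 1.9, -0.2]
grip_width: 0.0511
finger_force: 0.0
position: [0.4371, 0.095, 0.1761]
tool_rot: [-3.141, 0.0, 2.12]
force: [0.4, -0.4, 0.0]
grip_width: 0.0513
finger_force: 0.0
position: [0.4765, -0.0308, 0.1762]
tool_rot: [-3.141, 0.0, 1.95]
force: [0.7, 1.6, 0.2]
grip_width: 0.0513
finger_force: 0.0
position: [0.5286, -0.1974, 0.176]
tool_rot: [-3.141, -0.0, 1.949]
force: [0.7, 0.9, -0.1]
grip_width: 0.0513
finger_force: 0.0
scene 0.68 [ 0.5166 -0.2376  0.02  ]
scene 0.62 [ 0.562  -0.2837  0.02  ]
scene 0.5 [ 0.6128 -0.323   0.02  ]
upper_center 0.87 c [436.8  92.4] size [132.6  72.4] yaw 0.382 [104.1, 238.7, 166.4, 318.7]
upper_center top 0.62 [0.4407 0.0949 0.032 ]
upper_center scene 0.61 [0.4353 0.0947 0.032 ]
lower_crate top 0.81 [ 0.4334 -0.0251  0.002 ]
lower_crate scene 0.66 [ 0.4299 -0.0313  0.002 ]
lower_lugs top 0.86 [ 0.4333 -0.029   0.054 ]
lower_lugs scene 0.82 [ 0.4309 -0.0348  0.054 ]
lower_crate 0.73 c [452.5 -20.3] size [93.4 70. ] yaw 0.364 [172.7, 241.0, 215.6, 304.7]
shift(now axes) [-88.   -3.3 156.4] shift(target axes) [-88.   -3.8 156.4] turn [ 0.    -0.    -0.005]
{'clock': 13.9, 'position': [0.529, -0.195, 0.176], 'tool_rot': [3.141, -0.0, 1.95], 'force': [-0.062, 0.031, -0.213], 'grip_width': 0.051, 'finger_force': 0.0, 'qpos': [0.112, 0.498, 0.188, 1.827, -0.122, 0.827, 0.74]}
```

```bash
python3 -m inch '[[-0.044,-0.0015,0,0,0,0,0.4],[-0.045,-0.0015,0,0,0,0,0.4],[0,0,0.04,0,0,0,0.4],[0,0,0.04,0,0,0,0.4]]' |grep -E "pos|rot|force|width"
python3 - <<'E'
from h import *
a=grab_frame("scene")[120:260,240:400]; b=grab_frame("top")[160:270,280:420]
b=cv2.resize(b,(int(140*140/110),140))
cv2.imwrite("pics/ad.png",cv2.resize(np.hstack([a,b]),None,fx=2.3,fy=2.3,interpolation=3)[:,:,::-1])
st()
E
```

```text
position: [0.5591, -0.2807, 0.0958]
tool_rot: [3.14, 0.002, 1.947]
force: [-0.0, 0.4, -0.8]
grip_width: 0.0514
finger_force: 0.0
{'clock': 14.4, 'position': [0.556, -0.278, 0.092], 'tool_rot': [-3.136, -0.005, 1.949], 'force': [0.204, 1.001, 0.636], 'grip_width': 0.051, 'finger_force': 0.0, 'qpos': [0.258, 0.698, 0.166, 1.716, -0.157, 0.748, 0.88]}
```

View pics/ad.png

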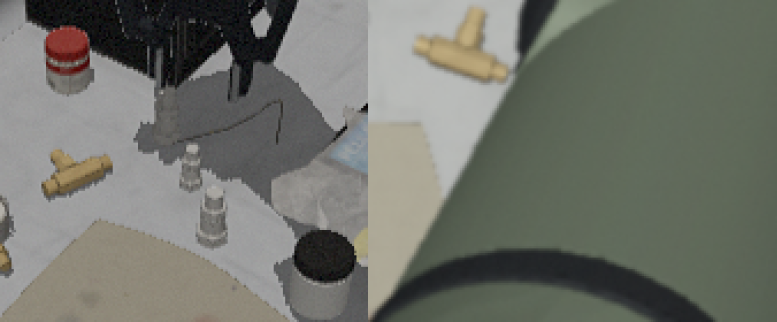

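The middle adapter at (190,168 in the crop) is clearly the smallest. The open fingers are still high above it, so I'll go down.

```bash
python3 -m inch '[[0,0,0.04,0,0,0,0.4],[0,0,0.03,0,0,0,0.4],[0,0,0.014,0,0,0,0.4],[0,0,0,0,0,0,0.4]]' |grep -E "pos|rot|force|width"
python3 - <<'E'
from h import *
a=grab_frame("scene")[120:260,240:400]
cv2.imwrite("pics/ad2.png",cv2.resize(a,None,fx=3,fy=3,interpolation=3)[:,:,::-1])
st()
E
```

```text
position: [0.5584, -0.2791, 0.0123]
tool_rot: [-3.141, -0.001, 1.949]
force: [-0.4, 1.0, -0.4]
grip_width: 0.0512
finger_force: 0.0
{'clock': 14.85, 'position': [0.559, -0.28, 0.013], 'tool_rot': [3.141, 0.0, 1.949], 'force': [-0.683, 0.848, 0.579], 'grip_width': 0.051, 'finger_force': 0.0, 'qpos': [0.277, 0.815, 0.138, 1.734, -0.176, 0.604, 0.896]}
```

View pics/ad2.png

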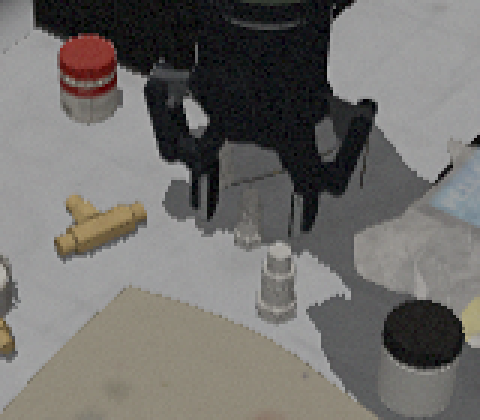

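The adapter (250,220) stands between the pads (210,215 and 303,225). Closing now.

```bash
python3 -m inch '[[0,0,0,0,0,0,0.6],[0,0,0,0,0,0,0.8],[0,0,0,0,0,0,1],[0,0,0,0,0,0,1],[0,0,0,0,0,0,1]]' 30 |grep -E "pos|rot|force|width"
python3 -m inch '[[0,0,-0.02,0,0,0,1],[0,0,-0.04,0,0,0,1],[0,0,-0.04,0,0,0,1],[0,0,-0.04,0,0,0,1]]' |grep -E "pos|rot|force|width"
python3 -c "
from h import *
to(.434+.010*.927,-.0275+.010*.375,.15,1.949)
for n in('scene',):
    grab_frame(n)
    for d in landmark_of('adapter_center',n): print(n,round(d['score'],2),d['xy'], np.round(at_z(n,d['xy'],.15),4))
"
```

```text
position: [0.5594, -0.2798, 0.0138]
tool_rot: [3.14, 0.002, 1.949]
force: [-1.5, 1.0, 11.4]
grip_width: 0.0152
finger_force: 29.4
position: [0.5584, -0.2794, 0.1546]
tool_rot: [3.141, 0.0, 1.949]
force: [0.6, -0.3, 0.1]
grip_width: 0.0152
finger_force: 29.7
shift(now axes) [280.1 -12.7   4.5] shift(target axes) [280.1 -12.6   4.6] turn [ 0.  0. -0.]
{'clock': 15.75, 'position': [0.558, -0.279, 0.155], 'tool_rot': [3.141, 0.0, 1.949], 'force': [0.585, -0.321, 0.051], 'grip_width': 0.015, 'finger_force': 29.745, 'qpos': [0.243, 0.615, 0.188, 1.68, -0.143, 0.86, 0.869]}
scene 0.76 [313.9, 169.1] [ 0.5222 -0.1956  0.15  ]
scene 0.69 [330.5, 212.5] [ 0.4448 -0.1334  0.15  ]
scene 0.5 [324.8, 126.2] [ 0.5763 -0.2985  0.15  ]
```

```bash
python3 -m inch '[[0.047,-0.0021,0,0,0,0,1],[0.047,-0.0021,0,0,0,0,1],[0.047,-0.0021,0,0,0,0,1],[0.047,-0.0021,0,0,0,0,1],[0.046,-0.0021,0,0,0,0,1]]' |grep -E "pos|rot|force|width"
python3 -m inch '[[0.046,-0.0021,0,0,0,0,1],[0,0,0.04,0,0,0,1],[0,0,0,0,0,0,1]]' |grep -E "pos|rot|force|width"
python3 - <<'E'
from h import *
a=grab_frame("scene")[210:360,200:390]
cv2.imwrite("pics/ad3.png",cv2.resize(a,None,fx=3,fy=3,interpolation=3)[:,:,::-1])
to(.434+.010*.927,-.0275+.010*.375,.022,1.949)
E
```

```text
position: [0.4613, -0.0643, 0.1525]
tool_rot: [3.141, 0.0, 1.949]
force: [0.8, 0.6, -0.3]
grip_width: 0.0152
finger_force: 29.7
position: [0.4416, -0.0227, 0.1101]
tool_rot: [-3.138, -0.001, 1.952]
force: [0.4, -0.1, 0.6]
grip_width: 0.0151
finger_force: 29.7
shift(now axes) [-0.2  1.1 89.6] shift(target axes) [-0.1  0.8 89.6] turn [-0.003 -0.001  0.   ]
{'clock': 16.7, 'position': [0.442, -0.024, 0.112], 'tool_rot': [-3.138, -0.001, 1.949], 'force': [0.005, -0.165, 0.263], 'grip_width': 0.015, 'finger_force': 29.72, 'qpos': [-0.206, 0.444, 0.16, 2.171, -0.133, 0.539, 0.431]}
```

View pics/ad3.png

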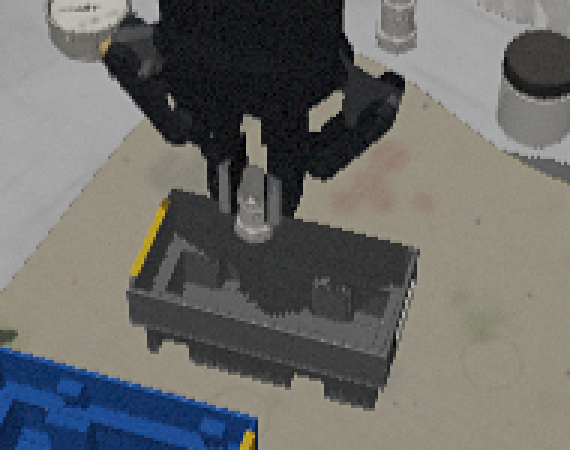

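The adapter (252,210) is held over the open grey crate, whose yellow end is at (150,240). Lowering.

```bash
python3 -m inch '[[0,0.001,0.03,0,0,0,1],[0,0,0.03,0,0,0,1],[0,0,0.015,0,0,0,1],[0,0,0.01,0,0,0,1],[0,0,0,0,0,0,1]]' |grep -E "pos|rot|force|width"
python3 -m inch '[[0,0,0.003,0,0,0,1],[0,0,0,0,0,0,1]]' |grep -E "pos|rot|force|width"
```

```text
position: [0.4446, -0.0243, 0.0273]
tool_rot: [-3.141, -0.0, 1.947]
force: [-0.3, -0.7, 0.3]
grip_width: 0.0152
finger_force: 29.7
position: [0.4449, -0.0237, 0.025]
tool_rot: [3.141, 0.0, 1.948]
force: [0.6, -0.4, -1.3]
grip_width: 0.015
finger_force: 29.7
```

```bash
python3 -m inch '[[0,0,0.002,0,0,0,1],[0,0,0.002,0,0,0,1],[0,0,0,0,0,0,1]]' |grep -E "pos|force"
python3 -m inch '[[0,0,0,0,0,0,0.75],[0,0,0,0,0,0,0.6],[0,0,0,0,0,0,0.6],[0,0,-0.02,0,0,0,0.6],[0,0,-0.04,0,0,0,0.6]]' |grep -E "pos|rot|force|width"
python3 -m inch '[[0,0,-0.05,0,0,0,0.6],[0,0,-0.03,0,0,-0.14,0],[0,0,0,0,0,-0.14,0],[0,0,0,0,0,-0.14,0],[0,0,0,0,0,-0.14,0]]' |grep -E "pos|rot|force|width"
python3 -m inch '[[0,0,0,0,0,-0.14,0],[0,0,0,0,0,-0.14,0],[0,0,0,0,0,-0.14,0],[0,0,0,0,0,-0.14,0],[0,0,0,0,0,-0.14,0]]' |grep -E "pos|rot|force|width"
python3 -m inch '[[0,0,0,0,0,-0.14,0],[0,0,0,0,0,-0.04,0],[0,0,0,0,0,0,0]]' |grep -E "pos|rot|force|width"
python3 - <<'E'
from h import *
a=grab_frame("scene"); cv2.imwrite("pics/s5.png",cv2.resize(a[200:400,120:400],None,fx=2.5,fy=2.5,interpolation=3)[:,:,::-1])
to(.437,.0945,.045,-2.757)
E
```

```text
position: [0.4444, -0.0234, 0.0203]
force: [0.5, 0.3, -0.7]
finger_force: 29.7
position: [0.4431, -0.0235, 0.0794]
tool_rot: [-3.138, -0.001, 1.949]
force: [0.8, -0.2, 1.2]
grip_width: 0.0343
finger_force: 0.0
position: [0.4445, -0.0234, 0.1607]
tool_rot: [3.141, 0.001, 2.515]
force: [0.4, -0.4, 0.9]
grip_width: 0.0853
finger_force: 0.0
position: [0.4443, -0.0235, 0.1604]
tool_rot: [-3.142, 0.0, -3.069]
force: [-0.2, -0.3, -0.0]
grip_width: 0.0855
finger_force: 0.0
position: [0.4443, -0.0236, 0.1603]
tool_rot: [3.142, -0.0, -2.894]
force: [0.0, -1.4, -0.4]
grip_width: 0.0853
finger_force: 0.0
shift(now axes) [-21.6 116.3 115.3] shift(target axes) [-37.5 112.2 115.3] turn [ 0.     0.    -0.139]
{'clock': 19.55, 'position': [0.444, -0.024, 0.16], 'tool_rot': [3.142, 0.0, -2.896], 'force': [0.253, 0.278, -0.189], 'grip_width': 0.085, 'finger_force': 0.0, 'qpos': [0.054, 0.35, -0.166, 2.119, 0.09, 0.678, 1.645]}
```

View pics/s5.png

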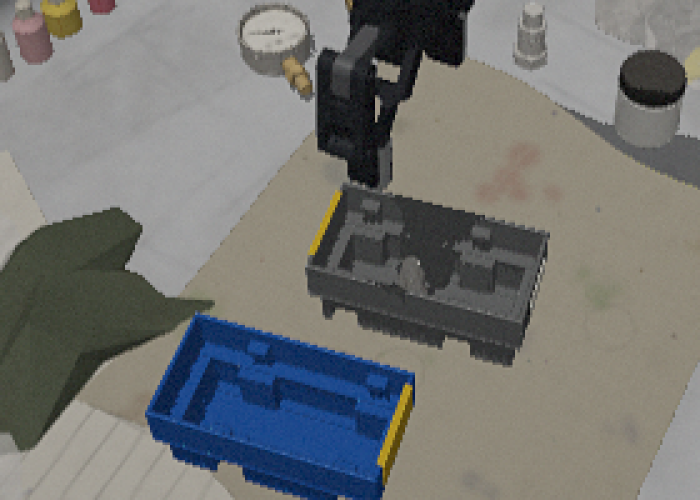

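The adapter stands inside the grey crate at (410,272). The blue crate is on the towel with its yellow end opposite, at (397,430). Next I'll fit both crate silhouettes in both cameras.

```bash
cat >> h.py <<'E'
from scipy.optimize import minimize
def hull(n,x,y,yaw,z0,s=4):
    u=np.array([np.cos(yaw),np.sin(yaw)]);v=np.array([-u[1],u[0]])
    P=[[x,y]+a*L*u+b*W*v for L,W in((.065,.033),(.0595,.0275)) for a in(1,-1) for b in(1,-1)]
    pts=[[*p,z0+z] for i,p in enumerate(P) for z in((.03,.06) if i<4 else (0,.03))]
    return cv2.convexHull(np.array([proj(n,p) for p in pts],np.float32))
def silfit(n,reg,x,y,yaw,z0):
    S=4; reg=cv2.resize(reg.astype(np.float32),None,fx=S,fy=S)
    def cost(p):
        h=hull(n,x+p[0]/1000,y+p[1]/1000,yaw+p[2]/50,z0)
        m=np.zeros(reg.shape,np.float32); cv2.fillPoly(m,[np.round((h*S+1.5)*16).astype(np.int32)],1.,shift=4); return np.abs(m-reg).sum()
    r=minimize(cost,[0,0,0],method="Nelder-Mead",options=dict(initial_simplex=[[0,0,0],[4,0,0],[0,4,0],[0,0,4]],xatol=.05,fatol=1))
    print(n,"x,y",np.round([x*1000+r.x[0],y*1000+r.x[1]],1),"yaw",round(yaw+r.x[2]/50,4),"bad frac",round(r.fun/reg.sum(),3))
E
python3 - <<'E'
from h import *
for n in("top","scene"):
    grab_frame(n)
    for l,g in(("upper_center",(.437,.095,.384)),("lower_crate",(.434,-.0275,.38))):
        for d in outline_of(l,n)[:2]:
            print(l,round(d["score"],2),end=" ");silfit(n,d["region"],*g,.002)
E
python3 -m inch '[[0,0,0,0,0,-0.139,0],[-0.0125,0.0374,0,0,0,0,0],[-0.0125,0.0374,0,0,0,0,0],[-0.0125,0.0374,0,0,0,0,0],[0,0,0,0,0,0,0]]' |grep -E "pos|rot|force|width"
python3 - <<'E'
from h import *
for n in("top","scene"):
    grab_frame(n)
    for l,g in(("upper_center",(.437,.095,.384)),("lower_crate",(.434,-.0275,.38))):
        for d in outline_of(l,n)[:2]:
            print(l,round(d["score"],2),end=" ");silfit(n,d["region"],*g,.002)
to(.437,.0945,.045,-2.757)
E
```

```text
lower_crate 0.9 top x,y [434.6 -36.8] yaw 0.414 bad frac 1.839
upper_center 0.69 scene x,y [436.5  94.7] yaw 0.3801 bad frac 0.047
lower_crate 0.84 scene x,y [433.9 -26.5] yaw 0.3749 bad frac 0.092
position: [0.4366, 0.0995, 0.1604]
tool_rot: [3.14, 0.001, -2.75]
force: [1.0, -1.2, 0.2]
grip_width: 0.0855
finger_force: 0.0
lower_crate 0.95 top x,y [433.3 -26.4] yaw 0.3805 bad frac 0.066
upper_center 0.7 scene x,y [436.5  94.9] yaw 0.3758 bad frac 0.142
upper_center 0.69 scene x,y [ 412.8 -275.2] yaw -1.2084 bad frac 2.367
lower_crate 0.92 scene x,y [433.7 -26.4] yaw 0.3775 bad frac 0.074
shift(now axes) [ -0.3   0.8 115.3] shift(target axes) [ -0.3   0.8 115.3] turn [-0. -0. -0.]
{'clock': 20.65, 'position': [0.437, 0.094, 0.16], 'tool_rot': [-3.141, -0.0, -2.757], 'force': [-0.493, -0.092, 0.407], 'grip_width': 0.085, 'finger_force': 0.0, 'qpos': [-0.157, 0.356, -0.23, 2.112, 0.126, 0.686, 1.484]}
```

```bash
python3 -m inch '[[0,0.001,0.04,0,0,0,0],[0,0,0.04,0,0,0,0],[0,0,0.03,0,0,0,0],[0,0,0.01,0,0,0,0],[0,0,0,0,0,0,0]]' |grep -E "pos|rot|force|width"
python3 -m inch '[[0,0,0,0,0,0,0.1],[0,0,0,0,0,0,0.2],[0,0,0,0,0,0,0.4],[0,0,0,0,0,0,1],[0,0,0,0,0,0,1]]' 40 |grep -E "pos|rot|force|width"
python3 -m inch '[[0,0,-0.01,0,0,0,1],[0,0,-0.03,0,0,0,1],[0,0,-0.04,0,0,0,1],[0,0,-0.04,0,0,0,1],[0,0,0,0,0,0,1]]' |grep -E "pos|rot|force|width"
python3 -c "
from h import *
to(.4336,-.0264,.11,-2.763)"
```

```text
position: [0.436, 0.095, 0.0397]
tool_rot: [-3.142, -0.002, -2.756]
force: [-0.3, -0.4, -0.3]
grip_width: 0.0853
finger_force: 0.0
position: [0.4374, 0.0956, 0.0418]
tool_rot: [-3.141, 0.002, -2.756]
force: [-2.2, -1.0, 14.2]
grip_width: 0.065
finger_force: 40.8
position: [0.4386, 0.096, 0.1656]
tool_rot: [-3.141, 0.008, -2.756]
force: [-0.4, -0.9, -1.9]
grip_width: 0.065
finger_force: 47.2
shift(now axes) [  51.1 -111.5   55.3] shift(target axes) [  49.9 -111.9   55.6] turn [-0.001  0.008  0.007]
{'clock': 22.15, 'position': [0.439, 0.096, 0.166], 'tool_rot': [-3.141, 0.008, -2.756], 'force': [-0.352, -0.907, -1.934], 'grip_width': 0.065, 'finger_force': 47.187, 'qpos': [-0.149, 0.347, -0.245, 2.108, 0.131, 0.692, 1.476]}
```

```bash
python3 -m inch '[[0.0167,-0.0372,0,0,0,0,1],[0.0167,-0.0372,0,0,0,0,1],[0.0167,-0.0372,0,0,0,0.006,1],[0,0,0.035,0,0,0,1],[0,0,0,0,0,0,1]]' |grep -E "pos|rot|force|width"
python3 -m inch '[[0,0,0,0,0,0,1],[0,0,0,0,0,0,1]]' |grep -E "pos|rot|force|width"
python3 - <<'E'
from h import *
to(.4336,-.0264,.11,-2.763)
for n in("top","scene"):
    im=grab_frame(n); cv2.imwrite(f"pics/h_{n}.png",im[:,:,::-1])
    for d in outline_of("upper_center",n)[:1]:
        for z in (.09,): print(round(d["score"],2),d["rect"],end=" ");silfit(n,d["region"],.4336,-.0264,.378,z)
E
```

```text
position: [0.4304, -0.0277, 0.1235]
tool_rot: [3.14, -0.004, -2.763]
force: [-0.1, 0.2, 0.0]
grip_width: 0.0649
finger_force: 47.1
position: [0.4326, -0.0258, 0.1264]
tool_rot: [-3.141, 0.001, -2.76]
force: [-0.3, 0.1, -1.7]
grip_width: 0.0649
finger_force: 47.1
shift(now axes) [-0.7 -0.9 16.4] shift(target axes) [-0.7 -0.9 16.4] turn [-0.     0.001  0.003]
{'clock': 22.85, 'position': [0.433, -0.026, 0.126], 'tool_rot': [-3.141, 0.001, -2.76], 'force': [-0.319, 0.113, -1.679], 'grip_width': 0.065, 'finger_force': 47.061, 'qpos': [0.083, 0.398, -0.199, 2.174, 0.14, 0.581, 1.735]}
0.6 [210.9, 282.5, 230.3, 320.8] top x,y [438.2 -43.1] yaw 0.7227 bad frac 7.875
0.85 [236.3, 238.0, 344.6, 314.1] scene x,y [429.8 -23.5] yaw 0.3635 bad frac 0.381
```

```bash
python3 -m inch '[[-0.0012,-0.001,0.01,0,0,0,1],[0,0,0.011,0,0,0,1],[0,0,0,0,0,0,1],[0,0,0,0,0,0,1]]' |grep -E "pos|rot|force|width"
python3 - <<'E'
from h import *
st(); z=telemetry.observe()["position"][2]-.039
im=grab_frame("scene"); o=cv2.resize(im,None,fx=6,fy=6,interpolation=3)
for zz in(z,.002):
    h=hull("scene",.4336,-.0264,.378,zz); cv2.polylines(o,[(h*6+2.5).astype(int)],True,(255,0,0),1)
cv2.imwrite("pics/hov.png",o[6*245:6*345,6*232:6*352][:,:,::-1])
E
```

```text
position: [0.4333, -0.0271, 0.1038]
tool_rot: [3.141, -0.001, -2.761]
force: [-0.2, -1.1, -2.1]
grip_width: 0.065
finger_force: 47.1
{'clock': 23.45, 'position': [0.433, -0.027, 0.104], 'tool_rot': [3.141, -0.001, -2.761], 'force': [-0.168, -1.093, -2.088], 'grip_width': 0.065, 'finger_force': 47.061, 'qpos': [0.074, 0.443, -0.186, 2.186, 0.158, 0.526, 1.72]}
```

View pics/hov.png

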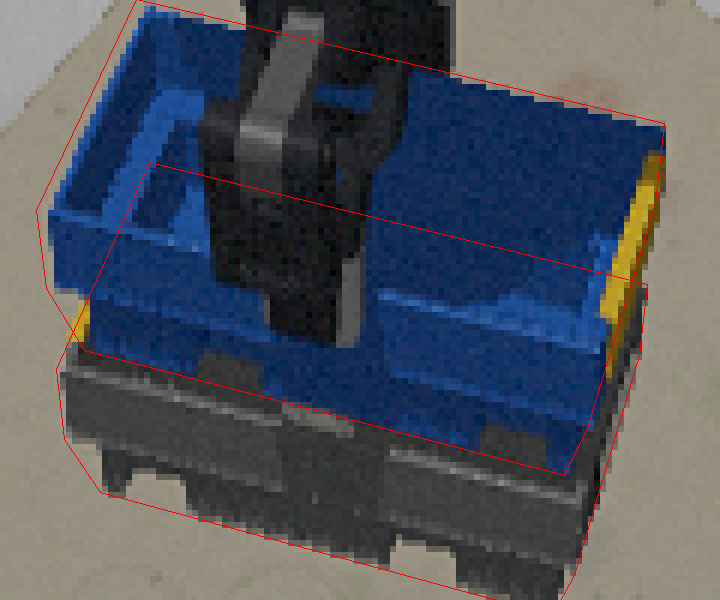

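The red model outlines match both crates to within about 2 mm: blue left corner at (48,213) and right at (665,126), grey at (62,372) and (643,290). The blue crate sits inside the rim, about 0.7 mm toward its own yellow end. I'll correct that and lower it.

```bash
python3 -m inch '[[-0.0007,0,0.003,0,0,0,1],[0,0,0.003,0,0,0,1],[0,0,0,0,0,0,1]]' |grep -E "pos|rot|force|width"
python3 -m inch '[[0,0,0.002,0,0,0,1],[0,0,0,0,0,0,1]]' |grep -E "pos|rot|force|width"
```

```text
position: [0.4342, -0.0269, 0.098]
tool_rot: [3.141, -0.0, -2.761]
force: [0.3, 0.1, -2.1]
grip_width: 0.0648
finger_force: 47.1
position: [0.4342, -0.0269, 0.0961]
tool_rot: [3.142, -0.0, -2.761]
force: [-0.8, 0.1, -1.2]
grip_width: 0.0652
finger_force: 47.1
```

```bash
python3 -m inch '[[0,0,0.0015,0,0,0,1],[0,0,0,0,0,0,1]]' |grep -E "pos|rot|force|width"
python3 -m inch '[[0,0,0.0015,0,0,0,1],[0,0,0,0,0,0,1]]' |grep -E "pos|rot|force|width"
```

```text
position: [0.4342, -0.027, 0.0947]
tool_rot: [3.142, -0.0, -2.761]
force: [0.2, 0.1, -2.2]
grip_width: 0.0645
finger_force: 47.1
position: [0.4343, -0.027, 0.0938]
tool_rot: [-3.141, 0.0, -2.762]
force: [-4.7, 1.0, 16.3]
grip_width: 0.0649
finger_force: 49.3
```

Contact came at the expected lug height. I'll release, retreat and check.

```bash
python3 -m inch '[[0,0,0,0,0,0,0.3],[0,0,0,0,0,0,0],[0,0,0,0,0,0,0],[0,0,0,0,0,0,0]]' |grep -E "pos|rot|force|width"
python3 -m inch '[[0,0,-0.02,0,0,0,0],[0,0,-0.04,0,0,0,0],[0,0,-0.04,0,0,0,0],[0.02,-0.045,0,0,0,0,0],[0.02,-0.045,0,0,0,0,0]]' |grep -E "pos|rot|force|width"
python3 -m inch '[[-0.02,-0.045,0,0,0,0,0],[-0.02,-0.045,0,0,0,0,0],[-0.02,-0.045,0,0,0,0,0],[-0.02,-0.045,0,0,0,0,0],[0,0,0,0,0,0,0]]' |grep -E "pos|rot|force|width"
python3 - <<'E'
from h import *
for n in("top","scene"):
    im=grab_frame(n)
    for l,z in(("upper_center",.054),("lower_crate",.002)):
        for d in outline_of(l,n)[:1]: print(l,round(d["score"],2),end=" ");silfit(n,d["region"],.4336,-.0264,.378,z)
o=cv2.resize(im,None,fx=6,fy=6,interpolation=3)
for zz in(.054,.002):
    h=hull("scene",.4336,-.0264,.378,zz); cv2.polylines(o,[(h*6+2.5).astype(int)],True,(255,0,0),1)
cv2.imwrite("pics/fin.png",o[6*245:6*345,6*232:6*352][:,:,::-1])
E
```

```text
position: [0.4343, -0.0269, 0.0933]
tool_rot: [-3.142, 0.0, -2.761]
force: [0.1, 0.8, 0.2]
grip_width: 0.0854
finger_force: 0.0
position: [0.4312, -0.1261, 0.1946]
tool_rot: [-3.14, 0.002, -2.758]
force: [1.0, -0.3, -0.8]
grip_width: 0.0858
finger_force: 0.0
position: [0.574, -0.2671, 0.1921]
tool_rot: [-3.14, 0.0, -2.765]
force: [-2.0, 1.1, -0.9]
grip_width: 0.0853
finger_force: 0.0
upper_center 0.91 top x,y [432.6 -26.4] yaw 0.3623 bad frac 0.038
lower_crate 0.56 top x,y [452.2 -67.2] yaw 0.6471 bad frac 17.369
upper_center 0.66 scene x,y [432.9 -27.4] yaw 0.3689 bad frac 0.06
lower_crate 0.61 scene x,y [433.2 -26. ] yaw 0.3545 bad frac 1.751
```

View pics/fin.png

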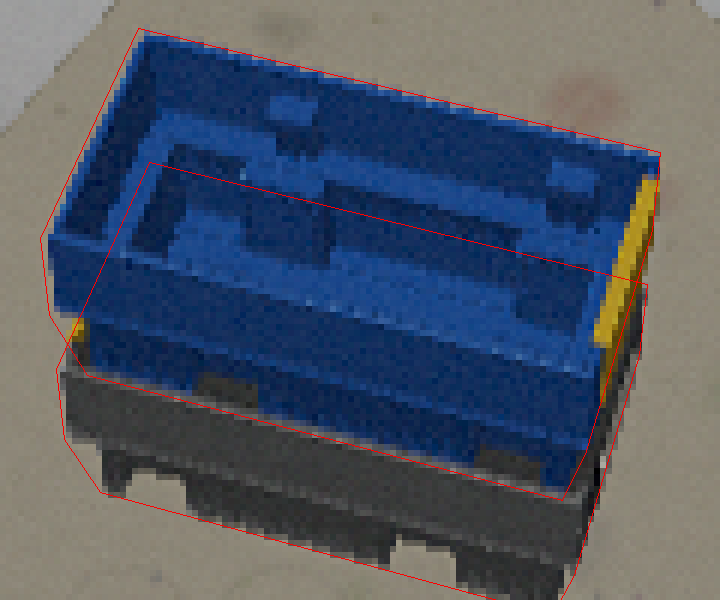

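The blue crate stands level on the lugs inside the grey rim. Its corners at (50,238) and (660,158) match the model for a 52 mm stack height. Its yellow end (630,260) is opposite the grey one's (78,332).

```bash
python3 -c "
from h import *
st(); print(bot.job_done())"
```

```text
{'clock': 26.1, 'position': [0.571, -0.262, 0.194], 'tool_rot': [3.142, 0.0, -2.761], 'force': [0.569, -0.481, -0.658], 'grip_width': 0.086, 'finger_force': 0.0, 'qpos': [0.422, 0.568, -0.128, 1.623, 0.084, 0.956, 2.217]}
the job is handed in; nothing more can be done
None
```

I handed the job in at 26.1 s: by the final camera check the blue crate stands level on the grey crate's lugs, half a turn round and centred to about 1 mm, covering the smallest adapter; the system returned no verdict.

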